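Park the snap tray under the bench shelf

TASK

Stand the yellow-banded snap die in the black square pocket of the orange tray, let go of it, then slide the tray along the table, without lifting it, in between the guide strips under the low grey shelf until it meets the hidden friction buffer and has gently pressed that back by about 5 mm (never 10 mm or more). Neither the tray nor the die may knock the shelf or be jammed against the guides. Let go with the die still standing in its pocket, and leave everything else where it is.

Things in the scene. Friction and masses are not known exactly. Their poses are not given: they have to be found in the camera images.
- die_yellow_center (a point): Steel cylinder (snap-setting die) with a fluorescent yellow band and yellow top, diameter 34 mm, height 46 mm, about 0.2 kg, standing on the table. The point is its centre, 23 mm above its foot; z is its axis, up.
- die_black_center (a point): Same kind of die with a black band and black top: not wanted, leave it alone. The point is its centre, 23 mm above its foot. The two dies swap places.
- tray: Loose orange tray, about 0.4 kg. Floor plate 190 mm long (x) x 110 mm wide (y), 4 mm thick. Origin: centre of its underside; +x points to the leading end that goes under the shelf first. Low walls 14 mm high round x = -25..+95 mm. A black upright grip tab stands at x = -70 mm. A square black pocket is at x = +55 mm. It drags on the table with some 3 to 5 N when loaded, more if it is pressed down.
- tray_tab (a point): Middle of the black upright grip tab of the tray: 10 mm thick along the tray's x, 60 mm wide along its y, its top 60 mm above the table. The point lies 45 mm above the tray's underside. The deck beside the tab is only 4 mm high: 40 mm clear towards the walls, 20 mm the other way and then the table. Axes as the tray's. The tab stays outside the shelf, over 50 mm in front of its lip.
- tray_pocket (a point): Centre of the floor of the pocket in the tray: 40 x 40 mm inside, open above, its floor 4 mm above the tray's underside, its 5 mm thick rim 12 mm above the tray's underside. A die standing on this floor has its top 50 mm above the table and clears the shelf by 7 mm; on the rim it would strike the shelf. Axes as the tray's.
- tray_lead (a point): Middle of the tray's leading edge, at its underside, 95 mm from the tray's origin along +x. Axes as the tray's.
- shelf: Fixed low grey bench shelf with a yellow front lip. Origin: on the table straight below the middle of the front lip; +x points inwards under the shelf, the way the tray must go; y along the lip. Board 300 mm wide (y), 220 mm deep (x = 0..220 mm), underside 57 mm and top 71 mm above the table; side panels at y = -142 and +142 mm. A speaker and a carton up to 140 mm high stand on it, all farther in than x = 140 mm.
- guides: Two fixed aluminium guide strips, 18 mm high, on the table under the shelf, same origin and axes as the shelf. They leave a straight channel 116 mm wide centred on y = 0 from x = 23 to 187 mm; their flared mouth begins 13 mm in front of the lip, 135 mm wide there.
- buffer (a joint): Black rubber-faced friction buffer at the far end of the channel, hidden under the shelf. The value is how far it has been pressed back: 0 at the start, positive inwards (m), travel 22 mm. It yields at about 6 N beyond the tray's own drag, and stays where it is pushed. Its face lies somewhere 70 to 100 mm behind the lip, different every time and not told: feel for it. When pressed, the yellow ball on its tail behind the shelf moves out with it.
- jar: Jar with a black cap, 60 mm across, 75 mm high, on the table: leave alone. Origin: centre of its underside.
- phone: Black phone 150 x 72 x 9 mm, on the table: leave alone. Origin: centre of its underside.
- whetstone: Terracotta-coloured sharpening stone 150 x 50 x 25 mm, on the table: leave alone. Origin: centre of its underside.
- pot: White cup, 76 mm across, 90 mm high, on the table: leave alone. Origin: centre of its underside.
Things that resemble listed ones, but are neither listed nor needed, are in the scene too. Leave any purple or turquoise look-alike of the tray alone.

How it is judged:
On the way, in this order (a step that is already met when the one before it is completed fails the run):
1. the yellow die stands in the tray's pocket, released (x of die_yellow_center in the frame of tray_pocket between -0.007 and 0.007 m and y of die_yellow_center in the frame of tray_pocket between -0.007 and 0.007 m and z of die_yellow_center in the frame of tray_pocket between 0.018 and 0.027 m and angle between die_yellow_center's own z axis and vertical below 0.12 rad and contact force between the fingers and die_yellow below 0.1 N), for 0.2 s.
2. the tray's leading edge is at least 40 mm under the shelf, between the guides (x of tray_lead in the frame of shelf above 0.04 m and y of tray_lead in the frame of shelf between -0.01 and 0.01 m), for 0.1 s.
3. the tray has pressed the buffer back by more than 2 mm (value of joint buffer above 0.002 m), for 0.1 s.
At the end, for the whole second after the job is handed in: The tray lies flat and at rest between the guides, released, its leading edge over 65 mm under the shelf, within 10 mm of its middle and 0.1 rad of its direction; the buffer is pressed back by 2 to 10 mm; the yellow die stands upright on the pocket's floor within 7 mm of its centre (x of die_yellow_center in the frame of tray_pocket between -0.007 and 0.007 m and y of die_yellow_center in the frame of tray_pocket between -0.007 and 0.007 m and z of die_yellow_center in the frame of tray_pocket between 0.018 and 0.027 m and angle between die_yellow_center's own z axis and vertical below 0.12 rad and value of joint buffer between 0.002 and 0.01 m and y of tray_lead in the frame of shelf between -0.01 and 0.01 m and x of tray_lead in the frame of shelf above 0.065 m and angle between the x axis of tray and the x axis of shelf, either way round below 0.1 rad and angle between tray's own z axis and vertical below 0.03 rad and linear speed of tray below 0.01 m/s and contact force between the fingers and tray below 0.1 N); the robot touches nothing.
It fails at once if the tray or the die knocks the shelf (over 2 N) (contact force between any of tray, die_yellow and shelf above 2 N).
It fails at once if the tray is jammed against the guides (over 15 N) (contact force between tray and guides above 15 N).
It fails at once if the buffer is pressed back 10 mm or more (value of joint buffer above 0.01 m).
It fails at once if the tray is lifted (over 15 mm) (height (world z) of tray above 0.015 m).
It fails at once if the black die or another bystander is moved over 30 mm (distance of any of die_black_center, jar, phone, whetstone, pot from where it was at the start of the episode above 0.03 m).
It also fails if it takes over 72 s, if anything falls off the work surface, if the arm or the gripper's body presses on something with over 40 N, if the wrist force passes 120 N, or if a joint passes its speed limit or range.

ROBOT

A 6-joint arm with a two-finger parallel gripper is mounted at the origin on the work surface. World frame = base frame: x ahead of the robot, y to its left, z up, the work surface at z = 0. Lengths are in m, angles in rad, forces in N, time in s.
With the tool pointing down it reaches from about 0.375 to 0.825 m from the base axis. Payload 5.5 kg.
Tool frame: the origin (TCP) lies on the centre line of the jaws, within the pads' length; the fingertips stand 19 mm ahead of it and the grasp point (between the pads) is the TCP; z points along the fingers, y is the line along which they close (so a half turn about z gives the same grasp; the last joint's range is limited). The gripper opens to 85 mm and grips with 20 to 120 N. Pads are 22 mm wide; open, the fingers measure 114 mm over their backs; the gripper's body (76 mm by 85 mm) begins 54 mm behind the grasp point. The pads swing forward as they close: fully open they stand 13 mm farther back than shut.
Start: joints at [-1.222, 0.314, -0.047, 1.21, 0, 1.571], TCP at [0.205, -0.564, 0.216] pointing down, gripper open.
Joint ranges: [-2.67, 2.67], [-0.69, 1.73], [-1.03, 1.25], [-2.08, 2.16], [-1.42, 1.45], [-3.14, 3.14]. Speed limits (rad/s): [2.39, 2.39, 3.01, 3.14, 3.14, 3.14].

INTERFACE

Orientations are given as [roll, pitch, yaw] about the fixed x, y, z axes, in that order (R = Rz(yaw) Ry(pitch) Rx(roll)).
In Python, from plant import bot gives the robot as it stands.
- The arm moves only by the shell command python3 -m jog 'ROWS' [FORCE]. ROWS is JSON, a list that holds one entry, the list of rows, each a list of 5 numbers: the opening in per cent of the stroke, from 0 (shut) to 100 (fully open), then the shift along the tool's x, y, z in cm, then the turn about the tool's z in degrees. In form: [[[gripper, x, y, z, yaw], ...]]. A call has 1 to 10 rows; each row is the pose to reach, as a shift and turn from the pose commanded when the call began, along the tool's axes at that moment; what a row does not reach only later rows make up. A row lasts 1/8 s, in which the tool goes at most 62.5 mm and 10.7 degrees, less where a joint would pass 70% of its speed; a pose out of reach is approached as far as the arm can. A call with a gripper value outside its range is refused whole. The fingers move at their own pace and stop on an object; FORCE is the grip in N (left out, the last holds). Time passes only in rows, so rows that repeat a pose let the fingers close. It gives the time, the measured TCP pose, the force, the opening and the grip force at its end, in the units of the state.
- bot.read_state(): the state, without advancing time (a new reading comes with each control period).
- bot.grab_frame(name): name is "side" or "top"; returns a dict with "image" (480x640x3 uint8, blue, green, red), "z_map" (480x640 float32, m along the optical axis (not along the pixel's ray), 0 where there is no reading), "fx", "fy", "cx", "cy" (pixels), "world_from_camera" (4x4, takes a point from camera to world coordinates). Camera axes: x right, y up, looking along -z (the intrinsics and any distortion apply to the point x, -y, -z); pixel columns grow to the right and rows downward; lengths in m; the calibration is good to about 2 mm. A picture is of the moment at which its call begins.
- bot.hand_in(): hands the job in; it is judged then, once.
The state is a dict: "t": time; "qpos": joint angles; "qd": joint speeds; "joint_torque": joint torques, N m; "tool_pos": TCP position; "tcp_rot": TCP orientation; "force": force on the tool from outside, world axes, zero at the start; "torque": the same for the moment, N m; "opening": finger opening in m; "grip_force": force on a finger pad.
Only numpy, scipy, OpenCV 4.12 (cv2) and the standard library are available. Lean on these libraries where they do the work, as an engineer would, in place of code of your own. Each camera call takes 0.05 s, during which the arm holds its last target. There are 200 camera calls.

## Working session

There is one attempt and no reset: what is moved stays moved. The work goes in short steps, Python scripts to look and compute and a shell command to move; the robot and the scene stay as the last step left them, time stands still between calls to the robot, and variables do not carry over. Pictures are saved under pics/ and viewed, at most 10 in all, crops included, and the job is handed in when it is done.

```bash
mkdir -p pics; cat > h.py <<'E'
import numpy as np, cv2
from plant import bot
def snap(name,fn):
    f=bot.grab_frame(name); cv2.imwrite('pics/'+fn+'.png',f['image']); np.savez('pics/'+fn+'.npz',**f); return f
def load(fn): return dict(np.load('pics/'+fn+'.npz'))
def pt(f,u,v,z=None):
    """world point at pixel; from depth, or on the plane world z"""
    M=f['world_from_camera']; d=np.array([(u-f['cx'])/f['fx'],-(v-f['cy'])/f['fy'],-1.0])
    r=M[:3,:3]@d; o=M[:3,3]
    s=f['z_map'][int(v),int(u)] if z is None else (z-o[2])/r[2]
    return o+s*r
E
python3 - <<'E'
from h import *
a=snap('top','top0');b=snap('side','side0')
print({k:v for k,v in a.items() if k not in('image','z_map')});print(b['world_from_camera'])
print(bot.read_state())
E
```

```text
{'fx': 519.0864119379708, 'fy': 519.0864119379708, 'cx': 317.1092994319577, 'cy': 239.76503520083483, 'world_from_camera': array([[-0.02185048,  0.9900733 , -0.13884316,  0.34773908],
       [-0.99936797, -0.02552519, -0.02474112,  0.00163531],
       [-0.02803952,  0.1382148 ,  0.99000528,  1.22616082],
       [ 0.        ,  0.        ,  0.        ,  1.        ]])}
[[-0.94273694  0.20948857 -0.25954112  0.22076486]
 [-0.33273437 -0.64464802  0.68827085  0.80930261]
 [-0.0231278   0.73521661  0.67743755  0.81471307]
 [ 0.          0.          0.          1.        ]]
{'t': 0.1, 'qpos': array([-1.22202331e+00,  3.14139674e-01, -4.79780879e-02,  1.21017741e+00,
        5.66734584e-06,  1.57077612e+00]), 'qd': array([-8.78961869e-05, -2.30260287e-03,  4.95871848e-03, -4.09323161e-05,
        8.55518684e-04, -2.62152566e-04]), 'joint_torque': array([-4.76460991e-04, -5.40767491e+01,  3.40540946e+01,  1.12250299e-02,
       -8.63344007e-05,  4.45145361e-06]), 'tool_pos': array([ 0.20486701, -0.56337499,  0.21523059]), 'tcp_rot': array([-3.14009381e+00, -5.69762741e-06,  3.48793220e-01]), 'force': array([ 0.38566903,  0.27053675, -0.87561476]), 'torque': array([ 0.0050051 , -0.00585326,  0.03233689]), 'grip_force': 0.0, 'opening': 0.0853424819304799}
```

View pics/top0.png

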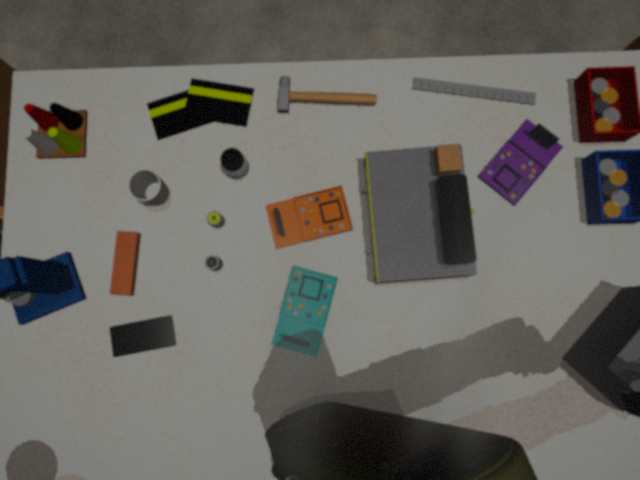

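View pics/side0.png

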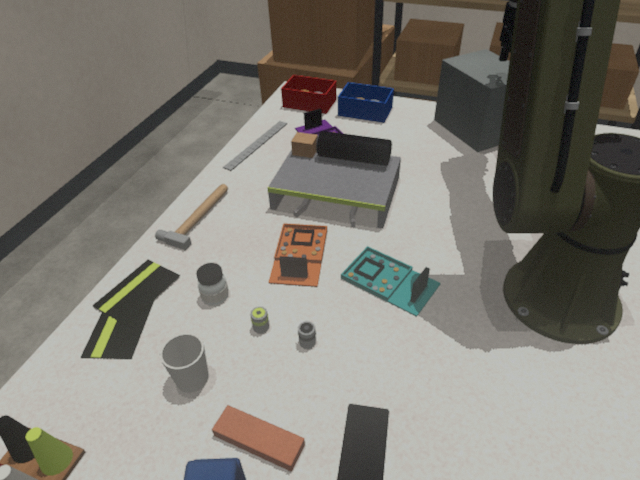

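The top view shows the yellow die at about (215,218), the black die at (213,263), the orange tray with its tab at (279,222) and pocket at (331,212), and the shelf lip from (367,152) to (377,282). I'll enlarge this area to measure it.

```bash
python3 - <<'E'
from h import *
f=load('top0'); c=f['image'][140:290,195:395]; cv2.imwrite('pics/c1.png',cv2.resize(c,(800,600),interpolation=cv2.INTER_CUBIC))
E
```

```text
(no output)
```

View pics/c1.png

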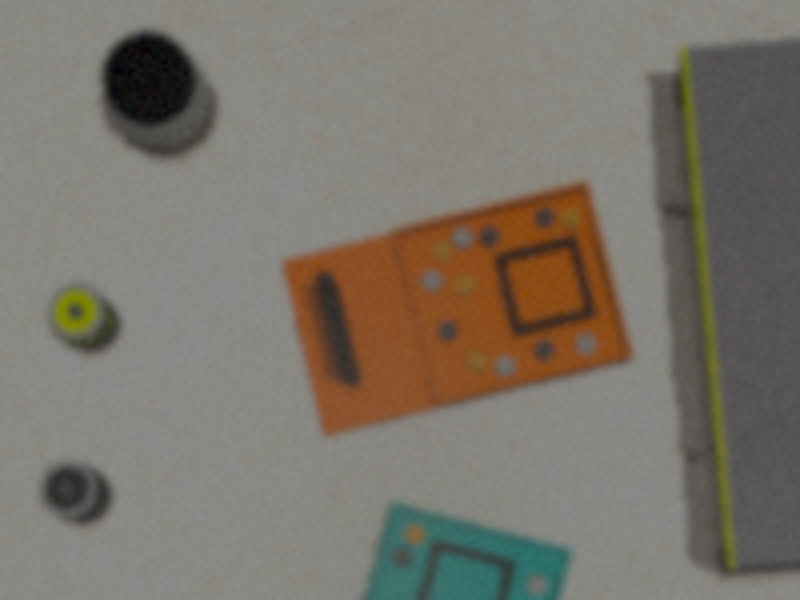

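In the crop the die top is at (77,312). The tray's rear corners are at (286,261) and (325,433), and its front corners at (585,182) and (632,356). The pocket rim is centred near (546,285), and the lip runs from (683,48) to (731,570).

```bash
python3 - <<'E'
from h import *
f=load('top0'); 
def P(x,y,z): return pt(f,195+x/4,140+y/4,z)
def show(n,p): print(n,np.round(p,4))
die=P(77,312,.046); show('die',die); show('dieblk',P(69,490,.046))
r=[P(286,261,.004),P(325,433,.004)];fr=[P(585,182,.014),P(632,356,.014)]
rc=(r[0]+r[1])/2; fc=(fr[0]+fr[1])/2; d=(fc-rc)[:2]
print('len',np.linalg.norm(d),'w',np.linalg.norm((r[0]-r[1])[:2]),np.linalg.norm((fr[0]-fr[1])[:2]),'yaw',np.degrees(np.arctan2(d[1],d[0])))
show('rear',rc);show('front',fc)
pk=sum(P(*c,.012) for c in[(497,254),(573,238),(594,314),(518,333)])/4; show('pocket',pk)
tb=(P(322,272,.06)+P(350,383,.06))/2; show('tab',tb)
l=[P(683,48,.071),P(731,570,.071)]; lc=(l[0]+l[1])/2; dl=(l[0]-l[1])[:2]
print('lip',lc,np.linalg.norm(dl),'inward yaw',np.degrees(np.arctan2(dl[1],dl[0]))-90)
# yellow centroid in both cams
for n in('top0','side0'):
    g=load(n); hsv=cv2.cvtColor(g['image'],cv2.COLOR_BGR2HSV); m=cv2.inRange(hsv,(25,120,60),(40,255,255))
    k,_,s,c=cv2.connectedComponentsWithStats(m)
    for i in range(1,k):
        if s[i,4]>20: print(n,s[i],c[i],np.round(pt(g,*c[i],.046),4))
# depth-based orange blob check
for (x,y) in [(325,330),(546,285),(100,315),(77,312),(370,340),(690,300)]:
    show((x,y),pt(f,195+x/4,140+y/4))
E
```

```text
die [0.5705 0.269  0.046 ]
dieblk [0.4668 0.273  0.046 ]
len 0.18644910971974785 w 0.10723715256986026 0.10883425443486423 yaw -77.45784323519696
rear [0.5537 0.141  0.004 ]
front [ 0.5942 -0.041   0.014 ]
pocket [ 0.5858 -0.0034  0.012 ]
tab [0.5549 0.117  0.06  ]
lip [ 0.56050001 -0.09368293  0.071     ] 0.29998120173131093 inward yaw -86.92135462913457
top0 [188  85  64  19 593] [219.95952782  93.87352445] [0.8732 0.2569 0.046 ]
top0 [149  98  38  20 352] [167.78977273 107.62784091] [0.8428 0.3827 0.046 ]
top0 [ 47 127  35  27 548] [ 65.43430657 140.05656934] [0.7697 0.6283 0.046 ]
top0 [365 154  13 128 226] [370.8539823  213.96017699] [ 0.5701 -0.0941  0.046 ]
top0 [209 213  10  10  81] [213.37037037 217.37037037] [0.572 0.271 0.046]
side0 [305 194  44   9  66] [326.46969697 197.60606061] [ 0.5655 -0.1173  0.046 ]
side0 [ 99 263  60  50 495] [127.71111111 287.96767677] [0.8603 0.2994 0.046 ]
side0 [ 91 316  26  41 364] [104.18131868 336.24175824] [0.8277 0.4182 0.046 ]
side0 [ 25 428  47  47 986] [ 45.69168357 451.54868154] [0.7725 0.634  0.046 ]
(325, 330) [ 0.5643  0.1296 -0.001 ]
(546, 285) [ 0.5865 -0.0038  0.0073]
(100, 315) [0.5682 0.2554 0.0468]
(77, 312) [0.5705 0.269  0.046 ]
(370, 340) [0.5559 0.1019 0.0082]
(690, 300) [ 0.5769 -0.0899 -0.0022]
```

```bash
cat >> h.py <<'E'
def go(x,y,z,yaw):
    """tool-axes shift (cm) and turn (deg) to a world TCP pose with tool down"""
    from scipy.spatial.transform import Rotation as R
    s=bot.read_state(); r=R.from_euler('xyz',s['tcp_rot']).as_matrix()
    d=r.T@(np.array([x,y,z])-s['tool_pos'])*100
    print('shift cm',np.round(d,2),'turn',round(np.degrees(s['tcp_rot'][2])-yaw,2),'t',s['t'],'F',np.round(s['force'],1))
E
python3 -c "
from h import *
go(.5705,.269,.14,12.5)"
```

```text
shift cm [ 62.81 -65.72   7.62] turn 7.48 t 0.1 F [ 0.4  0.3 -0.9]
```

```bash
python3 -m jog '[[[80,62.8,-65.7,0,7.5],[80,62.8,-65.7,0,7.5],[80,62.8,-65.7,0,7.5],[80,62.8,-65.7,0,7.5],[80,62.8,-65.7,0,7.5],[80,62.8,-65.7,0,7.5],[80,62.8,-65.7,0,7.5],[80,62.8,-65.7,0,7.5],[80,62.8,-65.7,0,7.5],[80,62.8,-65.7,0,7.5]]]'; python3 -c "
from h import *
go(.5705,.269,.12,12.5)"
```

```text
t: 1.35
tool_pos: [0.4568, 0.0104, 0.2159]
tcp_rot: [3.141, -0.0, 0.218]
force: [1.4, 0.1, 0.1]
opening: 0.0685
grip_force: 0.0
shift cm [ 16.69 -22.79   9.59] turn -0.0 t 1.35 F [1.4 0.1 0.1]
```

```bash
python3 -m jog '[[[80,16.7,-22.8,0,0],[80,16.7,-22.8,0,0],[80,16.7,-22.8,0,0],[80,16.7,-22.8,0,0],[80,16.7,-22.8,5,0],[80,16.7,-22.8,9.6,0],[80,16.7,-22.8,9.6,0]]]'; python3 - <<'E'
from h import *
go(.5705,.269,.036,12.5)
a=snap('top','top1');b=snap('side','side1')
u=np.hstack([cv2.resize(a['image'][150:300,160:310],(400,400)),cv2.resize(b['image'][230:380,180:330],(400,400))])
cv2.imwrite('pics/c2.png',u)
# Known die point projected, and re-measured lateral position in side view
def proj(f,p):
    M=np.linalg.inv(f['world_from_camera']); c=M[:3,:3]@p+M[:3,3]; return f['cx']-f['fx']*c[0]/c[2], f['cy']+f['fy']*c[1]/c[2]
print(proj(b,np.array([.5705,.269,.046])),proj(a,bot.read_state()['tool_pos']),proj(b,bot.read_state()['tool_pos']))
E
```

```text
t: 2.22
tool_pos: [0.5879, 0.2026, 0.1227]
tcp_rot: [-3.097, 0.006, 0.308]
force: [0.0, -0.1, 0.6]
opening: 0.0686
grip_force: 0.0
shift cm [ 0.41 -6.45  8.97] turn 5.14 t 2.225 F [ 0.  -0.1  0.6]
(np.float64(259.4574016273066), np.float64(311.37574632238875)) (np.float64(236.66060538820815), np.float64(203.44560272535333)) (np.float64(261.73815219575016), np.float64(259.90421288818436))
```

View pics/c2.png

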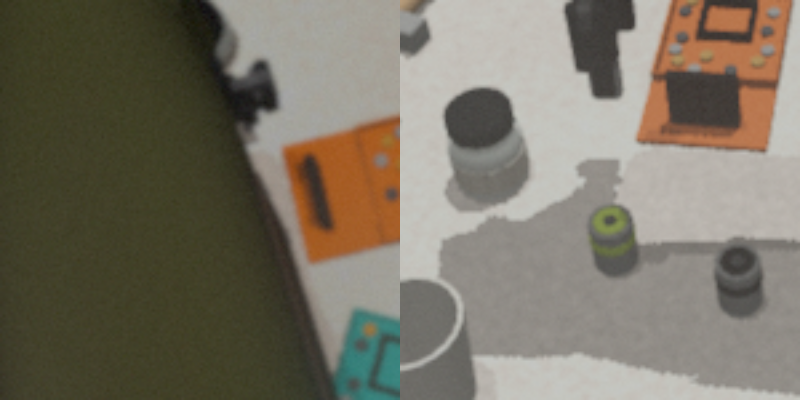

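The side crop shows the yellow die's top at (258.4,312.5), within about 1 px of the top-camera estimate. The arm is still lagging, so I'll let it settle.

```bash
python3 -m jog '[[[80,0,0,0,0],[80,0,0,0,0],[80,0,0,0,0],[80,0,0,0,0]]]'; python3 -c "
from h import *
go(.5705,.269,.036,12.5)"
```

```text
t: 2.82
tool_pos: [0.5895, 0.2029, 0.1265]
tcp_rot: [-3.097, 0.001, 0.307]
force: [0.3, 0.6, 0.5]
opening: 0.0684
grip_force: 0.0
shift cm [ 0.2  -6.46  9.35] turn 5.11 t 2.825 F [0.3 0.6 0.5]
```

```bash
python3 -m jog '[[[80,0.2,-6.5,2,5.1],[80,0.2,-6.5,2,5.1],[80,0.2,-6.5,2,5.1],[80,0.2,-6.5,2,5.1],[80,0.2,-6.5,2,5.1],[80,0.2,-6.5,2,5.1]]]'; python3 -c "
from h import *
go(.5705,.269,.036,12.5); print(bot.read_state()['qpos'])"
```

```text
t: 3.58
tool_pos: [0.5861, 0.2186, 0.1091]
tcp_rot: [-3.052, 0.008, 0.308]
force: [-0.7, -0.2, 0.4]
opening: 0.0684
grip_force: 0.0
shift cm [ 0.1  -4.6   7.75] turn 5.17 t 3.575 F [-0.7 -0.2  0.4]
[ 0.30736773  0.42585242 -0.13858326  1.01399768  0.08963092  3.14059737]
```

```bash
python3 -m jog '[[[80,0,0,0,-20],[80,0,0,0,-40],[80,0,0,0,-60],[80,0,0,0,-85],[80,0,0,0,-85],[80,0,0,0,-85],[80,0,0,0,-85],[80,0,0,0,-85],[80,0,0,0,-85],[80,0,0,0,-85]]]'; python3 -c "
from h import *
go(.5705,.269,.036,102.5); print(bot.read_state()['qpos'])"
```

```text
t: 4.82
tool_pos: [0.586, 0.2186, 0.1089]
tcp_rot: [-3.126, -0.089, 1.788]
force: [-0.4, -0.4, -0.0]
opening: 0.0683
grip_force: 0.0
shift cm [ 4.59 -0.3   7.73] turn -0.05 t 4.825 F [-0.4 -0.4 -0. ]
[ 0.30736601  0.42609463 -0.13875159  1.0139149   0.0897487   1.65988123]
```

Joint 6 ran into its limit at +π: tool yaw = q1 + π − q6. That left a 0.09 rad tilt in the tangential direction. I'll turn to the opposite limit, where a −y move should undo it.

```bash
R='x'; python3 -m jog '[[[80,0,0,0,-20],[80,0,0,0,-40],[80,0,0,0,-60],[80,0,0,0,-80],[80,0,0,0,-95],[80,0,0,0,-95],[80,0,0,0,-95],[80,0,0,0,-95],[80,0,0,0,-95],[80,0,0,0,-95]]]' >/dev/null; python3 -m jog '[[[80,0,0,0,-20],[80,0,0,0,-40],[80,0,0,0,-60],[80,0,0,0,-80],[80,0,0,0,-95],[80,0,0,0,-95],[80,0,0,0,-95],[80,0,0,0,-95],[80,0,0,0,-95],[80,0,0,0,-95]]]' ; python3 -m jog '[[[80,0,0,0,-20],[80,0,0,0,-40],[80,0,0,0,-60],[80,0,0,0,-80],[80,0,0,0,-84],[80,0,0,0,-84],[80,0,0,0,-84],[80,0,0,0,-84],[80,0,0,0,-84],[80,0,0,0,-84]]]'; python3 -c "
from h import *
go(.586,.1986,.109,17); print(bot.read_state()['qpos'])"
```

```text
t: 7.32
tool_pos: [0.586, 0.2186, 0.1088]
tcp_rot: [3.141, 0.09, -1.181]
force: [-0.1, 0.3, -0.9]
opening: 0.0683
grip_force: 0.0
t: 8.57
tool_pos: [0.586, 0.2186, 0.1088]
tcp_rot: [-3.052, 0.01, 0.286]
force: [-0.8, -0.5, -0.6]
opening: 0.0684
grip_force: 0.0
shift cm [-0.56  1.91 -0.18] turn -0.6 t 8.575 F [-0.8 -0.5 -0.6]
[ 0.30737577  0.42614777 -0.13877855  1.0139003   0.08978935 -3.12033791]
```

```bash
python3 -m jog '[[[80,0,4,0,0],[80,0,4,0,0],[80,0,4,0,0],[80,0,4,0,0]]]'; python3 -c "
from h import *
go(.5705,.269,.109,102.5); print(bot.read_state()['qpos'])"
```

```text
t: 9.07
tool_pos: [0.594, 0.193, 0.1053]
tcp_rot: [-3.063, 0.01, 0.269]
force: [0.6, -0.4, 0.0]
opening: 0.0685
grip_force: 0.0
shift cm [-0.25 -7.96  0.26] turn -87.11 t 9.075 F [ 0.6 -0.4  0. ]
[ 0.27049702  0.42850602 -0.14291695  1.00876176  0.07870765 -3.13966006]
```

```bash
python3 -m jog '[[[80,0,10,0,0],[80,0,10,0,0],[80,0,10,0,0],[80,0,10,0,0],[80,0,10,0,0]]]'; python3 -c "
from h import *
go(.5705,.269,.109,102.5); print(bot.read_state()['qpos'])"
```

```text
t: 9.7
tool_pos: [0.6126, 0.137, 0.0974]
tcp_rot: [-3.1, 0.011, 0.196]
force: [0.1, 0.3, 0.2]
opening: 0.0682
grip_force: 0.0
shift cm [ -1.57 -13.81  -0.56] turn -91.27 t 9.7 F [0.1 0.3 0.2]
[ 0.19698709  0.44140269 -0.14044947  0.99973571  0.04164808 -3.14053421]
```

```bash
python3 -m jog '[[[80,-2,11,-3,0],[80,-2,11,-3,0],[80,-2,11,-3,0],[80,-2,11,-3,0],[80,-2,11,-3,0]]]'; python3 -c "
from h import *
go(.5705,.269,.109,282.5); print(bot.read_state()['qpos'])"
```

```text
t: 10.32
tool_pos: [0.6095, 0.07, 0.1225]
tcp_rot: [3.141, 0.013, 0.114]
force: [1.3, 0.9, 0.9]
opening: 0.0685
grip_force: 0.0
shift cm [ -1.6  -20.21   1.36] turn -275.98 t 10.325 F [1.3 0.9 0.9]
[ 1.14761263e-01  4.00034061e-01 -1.41865124e-01  1.04210541e+00
 -6.05714114e-04 -3.14059687e+00]
```

```bash
python3 -m jog '[[[80,0,0,0,20],[80,0,0,0,40],[80,0,0,0,60],[80,0,0,0,84],[80,0,0,0,84],[80,0,0,0,84],[80,0,0,0,84],[80,0,0,0,84],[80,0,0,0,84],[80,0,0,0,84]]]'; python3 -c "
from h import *
go(.5705,.269,.1,-77.5); print(bot.read_state()['qpos'])"
```

```text
t: 11.58
tool_pos: [0.6096, 0.0699, 0.1227]
tcp_rot: [3.129, 0.0, -1.35]
force: [0.2, 0.4, 0.2]
opening: 0.068
grip_force: 0.0
shift cm [-20.29  -0.58   2.27] turn 0.16 t 11.575 F [0.2 0.4 0.2]
[ 1.14666598e-01  3.99850863e-01 -1.41706916e-01  1.04227715e+00
 -1.02549460e-03 -1.67707712e+00]
```

```bash
python3 -m jog '[[[80,-20.3,-0.6,0,0],[80,-20.3,-0.6,0,0],[80,-20.3,-0.6,0,0],[80,-20.3,-0.6,0,0],[80,-20.3,-0.6,0,0],[80,-20.3,-0.6,2.3,0],[80,-20.3,-0.6,2.3,0],[80,-20.3,-0.6,2.3,0]]]'; python3 - <<'E'
from h import *
go(.5705,.269,.036,-77.5)
b=snap('side','side2'); cv2.imwrite('pics/c3.png',cv2.resize(b['image'][220:370,160:360],(800,600),interpolation=cv2.INTER_CUBIC))
E
```

```text
t: 12.58
tool_pos: [0.5719, 0.2676, 0.1003]
tcp_rot: [3.129, -0.0, -1.354]
force: [0.4, -0.7, -0.3]
opening: 0.0682
grip_force: 0.0
shift cm [-0.16  0.02  6.44] turn -0.1 t 12.575 F [ 0.4 -0.7 -0.3]
```

View pics/c3.png

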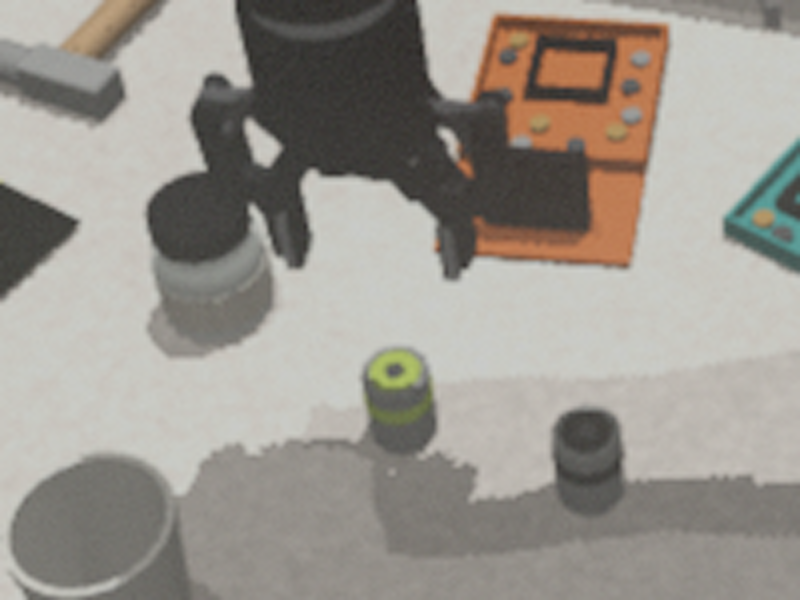

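In the crop the fingertips are at (290,265) and (455,275) and the die top is at (397,370). I'll check the tip midpoint against projection.

```bash
cat >> h.py <<'E'
def proj(f,p):
    M=np.linalg.inv(f['world_from_camera']); c=M[:3,:3]@np.asarray(p)+M[:3,3]; return np.array([f['cx']-f['fx']*c[0]/c[2], f['cy']+f['fy']*c[1]/c[2]])
E
python3 - <<'E'
from h import *
b=load('side2'); p=bot.read_state()['tool_pos']
q=lambda P:((proj(b,P)-[160,220])*4).round(1)
ty=np.array([np.sin(-1.354),-np.cos(-1.354),0])
for z in(.081,.09): 
  for s in(-.034,0,.034): print(z,s,q(p+s*ty+[0,0,z-p[2]]))
print('die top',q([.5705,.269,.046]), 'foot', q([.5705,.269,0]),'blk',q([.4668,.273,.046]))
E
```

```text
0.081 -0.034 [319.1 311.7]
0.081 0 [387.3 317.2]
0.081 0.034 [456.1 322.8]
0.09 -0.034 [316.4 299.5]
0.09 0 [385.1 305. ]
0.09 0.034 [454.4 310.6]
die top [397.8 365.5] foot [408.1 422.7] blk [589.9 425. ]
```

```bash
python3 - <<'E'
from h import *
b=load('side2')
for x,y in[(295,250),(285,235),(452,262),(455,240),(397,368),(330,90),(590,432),(540,190)]:
    print((x,y),np.round(pt(b,160+x/4,220+y/4),4))
print(bot.read_state()['tool_pos'],bot.read_state()['qpos'])
# all points of gripper below z .13 near tcp
v,u=np.mgrid[220:370,160:360]; P=np.array([pt(b,x,y) for x,y in zip(u.ravel(),v.ravel())])
m=(P[:,2]>.07)&(P[:,2]<.14)&(abs(P[:,0]-.57)<.08)&(P[:,1]>.2)&(P[:,1]<.32)
Q=P[m]; print(len(Q),Q.min(0),Q.max(0))
for z in np.arange(.08,.13,.01):
    s=Q[(Q[:,2]>z)&(Q[:,2]<z+.01)]
    if len(s): print(round(z,2),len(s),'x',s[:,0].min().round(3),s[:,0].max().round(3),'y',s[:,1].min().round(3),s[:,1].max().round(3))
E
```

```text
(295, 250) [0.6029 0.2869 0.1383]
(285, 235) [0.6043 0.2899 0.1512]
(452, 262) [0.5304 0.2713 0.1389]
(455, 240) [0.5279 0.2702 0.1534]
(397, 368) [0.5702 0.2706 0.046 ]
(330, 90) [0.5564 0.3042 0.2685]
(590, 432) [0.4645 0.2784 0.0482]
(540, 190) [0.5536 0.1248 0.0349]
[0.57215769 0.26802037 0.10071668] [ 0.43656459  0.44683897 -0.12336258  1.0121381   0.0027669  -1.35089427]
99 [0.52297973 0.25520078 0.12226473] [0.61608389 0.28936304 0.13997617]
0.12 26 x 0.529 0.608 y 0.266 0.289
```

```bash
python3 -m jog '[[[80,-0.2,0,2,0],[80,-0.2,0,4,0],[80,-0.2,0,5.5,0],[80,-0.2,0,5.5,0],[80,-0.2,0,5.5,0]]]'; python3 - <<'E'
from h import *
go(.5705,.269,.036,-77.5)
b=snap('side','side3'); cv2.imwrite('pics/c4.png',cv2.resize(b['image'][220:370,160:360],(800,600),interpolation=cv2.INTER_CUBIC))
E
```

```text
t: 13.25
tool_pos: [0.5709, 0.2709, 0.0457]
tcp_rot: [3.13, 0.0, -1.353]
force: [-0.8, 1.2, -0.8]
opening: 0.0679
grip_force: 0.0
shift cm [0.18 0.07 0.97] turn -0.02 t 13.25 F [-0.8  1.2 -0.8]
```

View pics/c4.png

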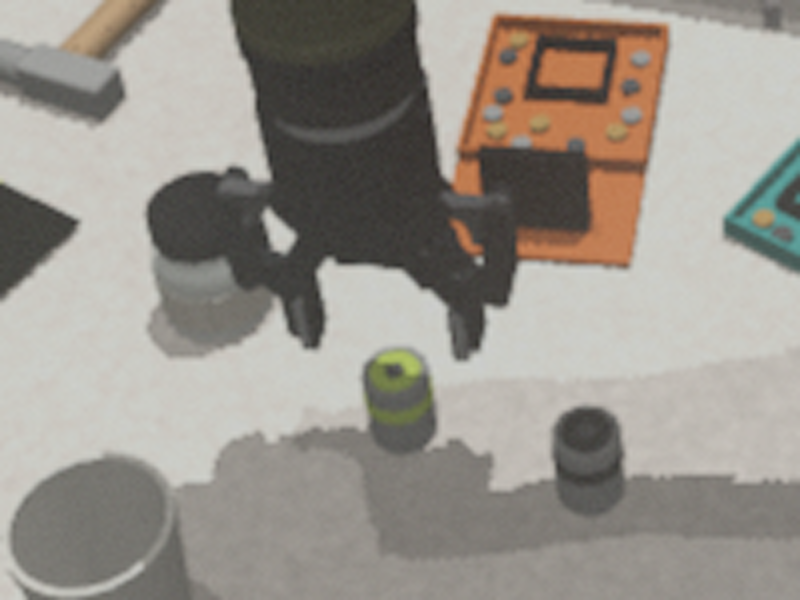

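The fingertips, at (312,345) and (462,355), still appear above the die top at (397,368). I'll check this with depth and a fresh frame.

```bash
python3 - <<'E'
from h import *
def tips(b):
    v,u=np.mgrid[220:340,160:300]; P=np.array([pt(b,x,y) for x,y in zip(u.ravel(),v.ravel())])
    for lo,hi in((.58,.63),(.51,.56)):
        m=(P[:,2]>.025)&(P[:,2]<.15)&(P[:,0]>lo)&(P[:,0]<hi)&(P[:,1]>.24)&(P[:,1]<.32)
        Q=P[m]; Q=Q[Q[:,2].argsort()]; print(len(Q),np.round(Q[:12:3],3).tolist())
tips(load('side3'))
b=snap('side','side4'); tips(b); print(bot.read_state()['tool_pos'])
print(np.abs(b['image'].astype(int)-load('side3')['image']).mean())
E
```

```text
446 [[0.58, 0.287, 0.033], [0.583, 0.283, 0.04], [0.587, 0.269, 0.043], [0.582, 0.275, 0.044]]
495 [[0.553, 0.272, 0.026], [0.553, 0.276, 0.027], [0.556, 0.283, 0.028], [0.553, 0.275, 0.029]]
444 [[0.58, 0.287, 0.03], [0.582, 0.286, 0.037], [0.584, 0.27, 0.044], [0.581, 0.268, 0.045]]
488 [[0.554, 0.274, 0.025], [0.557, 0.282, 0.027], [0.555, 0.282, 0.028], [0.554, 0.273, 0.03]]
[0.57104135 0.27104857 0.04591454]
1.7559993489583334
```

```bash
python3 - <<'E'
from h import *
b=load('side4')
for x,y in[(312,335),(316,325),(308,320),(462,345),(466,335),(458,330)]: print((x,y),np.round(pt(b,160+x/4,220+y/4),4))
E
```

```text
(312, 335) [0.6002 0.292  0.0843]
(316, 325) [0.6029 0.2835 0.0812]
(308, 320) [0.6025 0.2894 0.0916]
(462, 345) [0.5291 0.2752 0.0847]
(466, 335) [0.5277 0.2725 0.0895]
(458, 330) [0.5293 0.2766 0.0972]
```

```bash
python3 -m jog '[[[80,0.2,0,1,0],[80,0.2,0,2,0],[80,0.2,0,2.6,0],[80,0.2,0,2.6,0],[80,0.2,0,2.6,0]]]'; python3 - <<'E'
from h import *
b=snap('side','side5'); cv2.imwrite('pics/c5.png',np.hstack([cv2.resize(b['image'][260:360,210:310],(400,400),interpolation=cv2.INTER_CUBIC)]))
E
```

```text
t: 13.98
tool_pos: [0.5705, 0.2688, 0.0189]
tcp_rot: [3.129, 0.0, -1.353]
force: [1.0, 0.5, 0.6]
opening: 0.0685
grip_force: 0.0
```

View pics/c5.png

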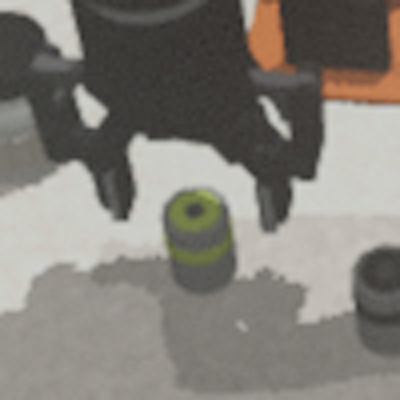

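The fingertips, at crop (120,215) and (268,228), are only about 9 mm below the die's top. So they really sit about 30 mm higher than the stated geometry implies. I'll go 15 mm lower and close.

```bash
python3 -m jog '[[[80,0,0,1,0],[80,0,0,1.4,0],[80,0,0,1.4,0],[60,0,0,1.4,0],[30,0,0,1.4,0],[30,0,0,1.4,0],[30,0,0,1.4,0],[30,0,0,1.4,0],[30,0,0,1.4,0]]]' 40; python3 - <<'E'
from h import *
b=snap('side','side6'); cv2.imwrite('pics/c6.png',np.hstack([cv2.resize(b['image'][260:360,210:310],(400,400),interpolation=cv2.INTER_CUBIC)]))
print(bot.read_state()['qpos'])
E
```

```text
t: 15.15
tool_pos: [0.5708, 0.2689, 0.0054]
tcp_rot: [3.13, 0.0, -1.353]
force: [1.5, 1.5, 5.6]
opening: 0.0328
grip_force: 40.4
[ 0.43869411  0.53173835 -0.22786897  0.8223773   0.00285511 -1.34996706]
```

View pics/c6.png

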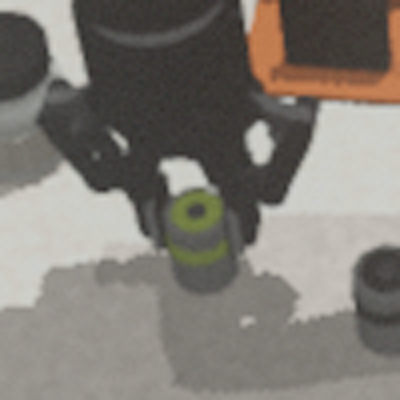

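The die is held between the pads, its top at crop (196,210). I'll lift it and carry it over the pocket.

```bash
python3 -m jog '[[[30,0,0,-2,0],[30,0,0,-5,0],[30,0,0,-8.5,0],[30,0,0,-8.5,0],[30,0,0,-8.5,0]]]'; python3 -c "
from h import *
go(.5708+.0153,.2689-.2724,.09,-77.5)"
```

```text
t: 15.82
tool_pos: [0.5702, 0.2684, 0.0884]
tcp_rot: [3.127, -0.0, -1.353]
force: [-0.3, -1.0, -3.0]
opening: 0.0328
grip_force: 40.1
shift cm [26.89  4.33 -0.09] turn -0.02 t 15.825 F [-0.3 -1.  -3. ]
```

```bash
python3 -m jog '[[[30,5,0.8,0,0],[30,10,1.6,0,0],[30,15,2.4,0,0],[30,20,3.2,0,0],[30,24,3.9,0,0],[30,26.9,4.3,0,0],[30,26.9,4.3,0,0],[30,26.9,4.3,0,0],[30,26.9,4.3,0,0],[30,26.9,4.3,0,0]]]'; python3 -m jog '[[[30,0,0,2,0],[30,0,0,4,0],[30,0,0,5,0],[30,0,0,5,0],[30,0,0,5,0]]]'; python3 - <<'E'
from h import *
go(.5861,-.0035,.09,-77.5)
b=snap('side','side7'); a=snap('top','top7')
cv2.imwrite('pics/c7.png',np.hstack([cv2.resize(b['image'][190:290,250:350],(400,400),interpolation=cv2.INTER_CUBIC),cv2.resize(a['image'][170:260,260:350],(400,400),interpolation=cv2.INTER_CUBIC)]))
E
```

```text
t: 17.08
tool_pos: [0.5872, -0.0021, 0.0902]
tcp_rot: [3.128, 0.0, -1.352]
force: [-0.2, 0.1, -2.7]
opening: 0.0331
grip_force: 40.2
t: 17.7
tool_pos: [0.5875, -0.0031, 0.0411]
tcp_rot: [3.13, -0.0, -1.353]
force: [-0.3, -0.3, -1.4]
opening: 0.0324
grip_force: 40.2
shift cm [ 0.01  0.2  -4.88] turn -0.01 t 17.7 F [-0.3 -0.3 -1.4]
```

View pics/c7.png

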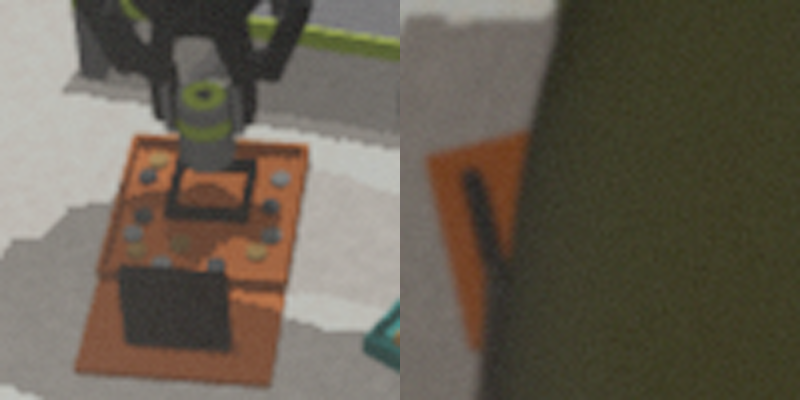

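The side crop shows the held die's top at (204,95), its foot near (208,168), and the pocket rim spanning x 165–255, y 158–218. I'll compare these with projections.

```bash
python3 - <<'E'
from h import *
b=load('side7'); q=lambda P:((proj(b,P)-[250,190])*4).round(1)
p=bot.read_state()['tool_pos']; print(p)
off=np.array([.5705-.5708,.269-.2689,0])
c=p+off
for z in(.082,.036): print('die',z,q([c[0],c[1],z]))
d=np.array([np.cos(np.radians(-77.46)),np.sin(np.radians(-77.46)),0]); n=np.array([-d[1],d[0],0])
pk=np.array([.5858,-.0034,.012])
print('rim corners',[q(pk+s*.025*d+t*.025*n).tolist() for s,t in((1,1),(1,-1),(-1,-1),(-1,1))], q(pk))
print('tray rear', [q(pk-.15*d+t*.055*n-[0,0,.008]).tolist() for t in(1,-1)], 'front',[q(pk+.04*d+t*.055*n+[0,0,.002]).tolist() for t in(1,-1)])
print('tab top',[q(pk-.125*d+t*.03*n+[0,0,.048]).tolist() for t in(1,-1)])
E
```

```text
[ 0.58761128 -0.00316181  0.04128035]
die 0.082 [203.7  89.8]
die 0.036 [208.1 149.3]
rim corners [[179.0, 149.5], [259.5, 154.6], [248.0, 210.1], [165.0, 204.6]] [212.9 179.3]
tray rear [[74.3, 364.3], [270.6, 379.0]] front [[135.2, 128.2], [310.9, 139.1]]
tab top [[118.3, 264.0], [227.3, 271.6]]
```

```bash
python3 -c "
from h import *
go(.5861,-.002,.0209,-77.5)"; python3 -m jog '[[[30,-0.15,0.15,0.5,0],[30,-0.15,0.15,1.5,0],[30,-0.15,0.15,2,0],[30,-0.15,0.15,2,0],[30,-0.15,0.15,2,0],[30,-0.15,0.15,2.3,0],[30,-0.15,0.15,2.6,0],[30,-0.15,0.15,2.6,0],[30,-0.15,0.15,2.6,0]]]';python3 -c "
from h import *
go(.5861,-.002,.0094,-77.5)"
```

```text
shift cm [-0.15  0.1   2.04] turn -0.02 t 17.8 F [-0.4 -0.6 -1.5]
t: 18.92
tool_pos: [0.5847, -0.0021, 0.0145]
tcp_rot: [3.129, 0.0, -1.353]
force: [0.3, -0.9, -2.3]
opening: 0.0325
grip_force: 40.2
shift cm [ 0.02 -0.14  0.5 ] turn -0.02 t 18.925 F [ 0.3 -0.9 -2.3]
```

The die foot is already below rim level with no contact force. I'll lower the last 5 mm.

```bash
python3 -m jog '[[[30,0,0,0.2,0],[30,0,0,0.35,0],[30,0,0,0.45,0],[30,0,0,0.45,0]]]';python3 -m jog '[[[45,0,0,0,0],[60,0,0,0,0],[65,0,0,0,0],[65,0,0,0,0],[65,0,0,-1.5,0],[65,0,0,-5,0],[65,0,0,-10,0],[65,0,0,-10,0],[65,0,0,-10,0],[65,0,0,-10,0]]]';python3 - <<'E'
from h import *
go(.559,.118,.13,-167.5)
b=snap('side','side8')
cv2.imwrite('pics/c8.png',cv2.resize(b['image'][130:310,210:410],(800,720),interpolation=cv2.INTER_CUBIC)[:600])
E
```

```text
t: 19.42
tool_pos: [0.5845, -0.0021, 0.0098]
tcp_rot: [3.129, 0.0, -1.353]
force: [-0.6, 1.1, -2.7]
opening: 0.0327
grip_force: 40.2
t: 20.68
tool_pos: [0.5849, -0.0019, 0.1089]
tcp_rot: [3.127, 0.001, -1.353]
force: [-0.3, 0.0, 0.7]
opening: 0.0556
grip_force: 0.0
shift cm [-12.26  -0.04  -2.1 ] turn 89.98 t 20.675 F [-0.3  0.   0.7]
```

View pics/c8.png

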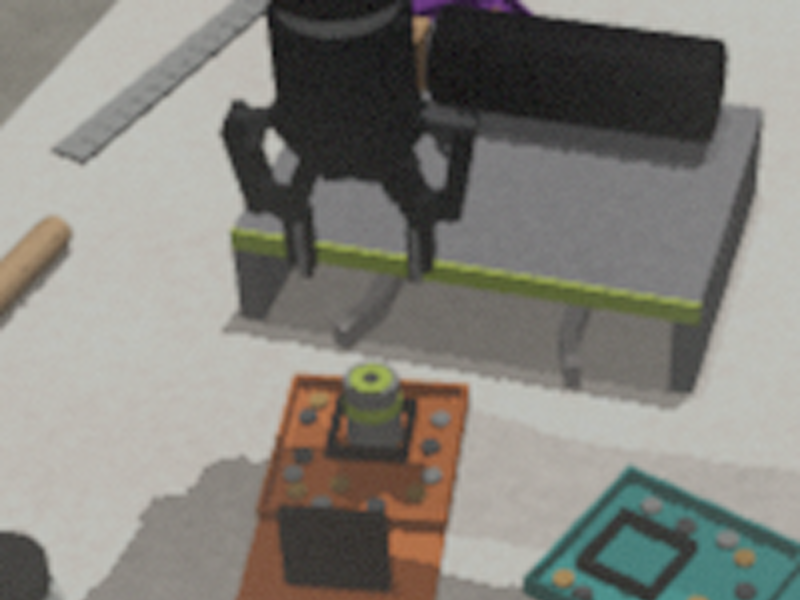

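The die stands upright in the pocket, top at crop (371,378), with the rim visible round its foot, and the tray looks undisturbed. Next I'll move to the tab.

```bash
python3 -m jog '[[[65,-2,0,-2,10],[65,-4,0,-2,20],[65,-6,0,-2,30],[65,-8,0,-2,40],[65,-10,0,-2,50],[65,-12.3,0,-2,60],[65,-12.3,0,-2,70],[65,-12.3,0,-2,80],[65,-12.3,0,-2,90],[65,-12.3,0,-2,90]]]'>/dev/null;python3 -m jog '[[[65,0,0,0,0],[65,0,0,0,0],[65,0,0,0,0]]]'; python3 -c "
from h import *
go(.558,.118,.02,-167.5);print(bot.read_state()['qpos'])"
```

```text
t: 22.35
tool_pos: [0.5595, 0.1183, 0.1299]
tcp_rot: [3.141, -0.013, -2.923]
force: [-0.8, -0.2, -0.1]
opening: 0.0555
grip_force: 0.0
shift cm [2.000e-02 1.000e-02 1.099e+01] turn 0.03 t 22.35 F [-0.8 -0.2 -0.1]
[ 2.08297134e-01  3.20197316e-01 -2.39148515e-01  1.02421139e+00
  1.81740734e-05 -1.03402770e-02]
```

```bash
python3 -m jog '[[[65,0,0,4,0],[65,0,0,8,0],[65,0,0,10,0],[65,0,0,11,0],[65,0,0,11,0],[65,0,0,11,0]]]'; python3 -m jog '[[[50,0,0,0,0],[35,0,0,0,0],[20,0,0,0,0],[5,0,0,0,0],[5,0,0,0,0],[5,0,0,0,0],[5,0,0,0,0]]]' 40; python3 - <<'E'
from h import *
b=snap('side','side9')
g=load('side8')
# die top in side view, tray shift check
P=[]
v,u=np.mgrid[150:330,220:340]
for n,f in(('before',g),('now',b)):
    hsv=cv2.cvtColor(f['image'],cv2.COLOR_BGR2HSV)
    m=cv2.inRange(hsv,(3,120,60),(14,255,255)); k,_,s,c=cv2.connectedComponentsWithStats(m); i=1+s[1:,4].argmax()
    r=[(s[j],c[j].round(1)) for j in range(1,k) if s[j,4]>150]; print(n,r)
E
```

```text
t: 23.1
tool_pos: [0.5592, 0.1182, 0.021]
tcp_rot: [3.141, -0.011, -2.924]
force: [0.5, -0.3, 0.9]
opening: 0.0556
grip_force: 0.0
t: 23.98
tool_pos: [0.5585, 0.1185, 0.0203]
tcp_rot: [3.141, -0.012, -2.923]
force: [-0.9, 4.0, 5.1]
opening: 0.0096
grip_force: 40.2
before [(array([ 270,  224,   57,   62, 1352], dtype=int32), array([301.3, 257.4]))]
now [(array([299, 225,  28,  36, 485], dtype=int32), array([314.3, 244.4])), (array([269, 260,  16,  23, 214], dtype=int32), array([276.3, 272.9])), (array([297, 261,  24,  25, 340], dtype=int32), array([311.1, 274. ]))]
```

```bash
python3 - <<'E'
from h import *
b=load('side8'); q=lambda P:((proj(b,P)-[210,130])*4).round(0).tolist()
S=np.array([.5605,-.0937,0]); a=np.radians(-86.92); s=np.array([np.cos(a),np.sin(a),0]); n=np.array([-s[1],s[0],0]); k=np.array([0,0,1])
for y in(.0675,-.0675): print('mouth',y,[q(S-.013*s+y*n+z*k) for z in(0,.018)])
for y in(.15,-.15): print('lip',y,[q(S+y*n+z*k) for z in(.057,.071)],'panel foot',q(S+y*n))
p=bot.read_state()
go(*(S-.195*s)[:2],.0203,-176.92)
# measured lip line in side view: yellow pixel fit
E
```

```text
mouth 0.0675 [[356.0, 346.0], [354.0, 324.0]]
mouth -0.0675 [[560.0, 382.0], [561.0, 360.0]]
lip 0.15 [[234.0, 243.0], [231.0, 225.0]] panel foot [242.0, 313.0]
lip -0.15 [[700.0, 320.0], [701.0, 301.0]] panel foot [695.0, 391.0]
shift cm [ 1.2  -1.53  0.01] turn 9.42 t 24.025 F [-1.   4.   5.1]
```

```bash
python3 -m jog '[[[5,0.15,-0.15,-0.05,1],[5,0.3,-0.3,-0.05,2],[5,0.5,-0.5,-0.05,3.5],[5,0.65,-0.7,-0.05,5],[5,0.8,-0.9,-0.05,6.5],[5,0.95,-1.1,-0.05,8],[5,1.1,-1.3,-0.05,9],[5,1.2,-1.5,-0.05,9.4],[5,1.2,-1.5,-0.05,9.4],[5,1.2,-1.5,-0.05,9.4]]]'; python3 - <<'E'
from h import *
S=np.array([.5605,-.0937,0]); a=np.radians(-86.92); s=np.array([np.cos(a),np.sin(a),0])
go(*(S-.195*s)[:2],.0203,-176.92); go(*(S-.115*s)[:2],.0203,-176.92)
b=snap('side','side10'); M=cv2.inRange(cv2.cvtColor(b['image'],cv2.COLOR_BGR2HSV),(3,120,60),(14,255,255))
# front-wall tray corners: extreme orange pixels in front portion
n=np.array([-s[1],s[0],0]); 
print('pred front corners', [proj(b,S-.03*s+t*.055*n+[0,0,.014]).round(1).tolist() for t in(1,-1)],'walls rear',[proj(b,S-.15*s+t*.055*n+[0,0,.014]).round(1).tolist() for t in(1,-1)])
for v in range(200,262,4):
    x=np.where(M[v,230:350])[0]
    if len(x)>3: print(v,x.min()+230,x.max()+230,end=' | ')
print('pred die top',proj(b,S-.07*s+[0,0,.05]).round(1)); hs=cv2.inRange(cv2.cvtColor(b['image'],cv2.COLOR_BGR2HSV),(25,100,50),(40,255,255))
print(cv2.connectedComponentsWithStats(hs)[2:])
E
```

```text
t: 25.28
tool_pos: [0.5492, 0.1004, 0.0203]
tcp_rot: [-3.139, -0.013, -3.088]
force: [0.5, -0.3, -3.4]
opening: 0.0089
grip_force: 39.0
shift cm [-0.08  0.06  0.  ] turn -0.02 t 25.275 F [ 0.5 -0.3 -3.4]
shift cm [-0.08 -7.94  0.02] turn -0.02 t 25.275 F [ 0.5 -0.3 -3.4]
pred front corners [[301.1, 217.3], [343.5, 224.7]] walls rear [[284.9, 249.3], [330.0, 257.9]]
224 326 335 | 228 330 342 | 232 325 340 | 236 327 339 | 240 325 337 | 244 308 335 | 248 307 334 | 252 307 332 | 256 284 331 | 260 282 329 | pred die top [316.8 220. ]
(array([[     0,      0,    640,    480, 304412],
       [   307,     15,      1,      1,      1],
       [   260,     29,      1,      1,      1],
       [   268,    188,      7,      5,     28],
       [   313,    195,     72,     15,    299],
       [   312,    218,     10,      7,     45],
       [   312,    226,     13,      6,     24],
       [    99,    263,     61,     50,    556],
       [    91,    316,     26,     42,    431],
       [    25,    428,     48,     47,   1403]], dtype=int32), array([[321.38160454, 238.34331432],
       [307.        ,  15.        ],
       [260.        ,  29.        ],
       [271.21428571, 189.53571429],
       [347.91973244, 202.03010033],
       [316.66666667, 220.8       ],
       [318.41666667, 229.66666667],
       [128.27158273, 287.44964029],
       [103.70533643, 337.46403712],
       [ 48.38631504, 451.43264433]]))
```

Tray is aligned: die top at (317,221) against a predicted (317,220). Sliding in.

```bash
python3 -m jog '[[[5,-0.1,-0.4,0.02,0],[5,-0.1,-0.9,0.02,0],[5,-0.1,-1.4,0.02,0],[5,-0.1,-1.9,0.02,0],[5,-0.1,-2.4,0.02,0],[5,-0.1,-2.9,0.02,0],[5,-0.1,-3.4,0.02,0],[5,-0.1,-3.9,0.02,0],[5,-0.1,-4.4,0.02,0],[5,-0.1,-4.9,0.02,0]]]';  python3 - <<'E'
from h import *
S=np.array([.5605,-.0937,0]); a=np.radians(-86.92); s=np.array([np.cos(a),np.sin(a),0])
go(*(S-.115*s)[:2],.0203,-176.92); print(bot.read_state()['torque'])
E
```

```text
t: 26.58
tool_pos: [0.5533, 0.0516, 0.0205]
tcp_rot: [-3.14, -0.013, -3.088]
force: [0.6, 2.0, -4.1]
opening: 0.0091
grip_force: 39.1
shift cm [ 0.07 -3.04  0.02] turn 0.0 t 26.575 F [ 0.6  2.  -4.1]
[0.56003246 0.00281457 0.03212106]
```

```bash
python3 -m jog '[[[5,0.05,-0.4,0.02,0],[5,0.05,-0.8,0.02,0],[5,0.05,-1.2,0.02,0],[5,0.05,-1.6,0.02,0],[5,0.05,-2,0.02,0],[5,0.05,-2.4,0.02,0],[5,0.05,-2.8,0.02,0],[5,0.05,-3.1,0.02,0],[5,0.05,-3.3,0.02,0],[5,0.05,-3.5,0.02,0]]]';  python3 - <<'E'
from h import *
S=np.array([.5605,-.0937,0]); a=np.radians(-86.92); s=np.array([np.cos(a),np.sin(a),0])
go(*(S-.100*s)[:2],.0203,-176.92); print(bot.read_state()['torque'])
b=snap('side','side11'); a=snap('top','top11')
for f,r in((b,(300,340,195,240)),(a,(460,490,195,225))):
    m=cv2.inRange(cv2.cvtColor(f['image'],cv2.COLOR_BGR2HSV),(25,90,40),(40,255,255)); k,_,st,c=cv2.connectedComponentsWithStats(m)
    print([(st[i].tolist(),c[i].round(2).tolist()) for i in range(1,k) if 250<c[i][0]<500 and 150<c[i][1]<260])
E
```

```text
t: 27.82
tool_pos: [0.5547, 0.0168, 0.0203]
tcp_rot: [-3.14, -0.013, -3.088]
force: [-0.4, 2.6, -3.1]
opening: 0.0094
grip_force: 39.2
shift cm [ 0.02 -1.07  0.01] turn 0.0 t 27.825 F [-0.4  2.6 -3.1]
[0.51384441 0.020022   0.02483542]
[([268, 188, 24, 7, 103], [279.74, 190.93]), ([322, 195, 63, 16, 307], [351.34, 202.76]), ([321, 205, 13, 6, 35], [327.14, 208.23])]
[([365, 153, 11, 97, 298], [369.66, 201.27]), ([282, 161, 1, 1, 1], [282.0, 161.0]), ([284, 161, 2, 2, 2], [284.5, 161.5]), ([293, 160, 1, 1, 1], [293.0, 160.0]), ([287, 162, 9, 10, 30], [290.13, 166.97]), ([293, 162, 1, 2, 2], [293.0, 162.5]), ([282, 165, 1, 1, 1], [282.0, 165.0]), ([284, 164, 1, 1, 1], [284.0, 164.0]), ([284, 166, 2, 8, 9], [284.67, 169.56]), ([294, 169, 1, 1, 1], [294.0, 169.0]), ([297, 170, 1, 1, 1], [297.0, 170.0]), ([298, 171, 2, 2, 2], [298.5, 171.5]), ([283, 173, 1, 1, 1], [283.0, 173.0]), ([286, 172, 5, 6, 10], [288.1, 174.4]), ([292, 173, 1, 2, 2], [292.0, 173.5]), ([294, 173, 1, 1, 1], [294.0, 173.0]), ([283, 175, 1, 1, 1], [283.0, 175.0]), ([297, 175, 2, 1, 2], [297.5, 175.0]), ([293, 176, 4, 
[... 2610 characters left out ...]
296, 246, 1, 1, 1], [296.0, 246.0]), ([300, 247, 1, 1, 1], [300.0, 247.0]), ([308, 247, 1, 1, 1], [308.0, 247.0]), ([367, 246, 1, 2, 2], [367.0, 246.5]), ([300, 249, 1, 1, 1], [300.0, 249.0]), ([305, 248, 3, 8, 10], [306.2, 251.3]), ([367, 249, 1, 1, 1], [367.0, 249.0]), ([296, 251, 1, 2, 2], [296.0, 251.5]), ([299, 251, 1, 2, 2], [299.0, 251.5]), ([301, 251, 2, 2, 2], [301.5, 251.5]), ([303, 250, 1, 1, 1], [303.0, 250.0]), ([366, 253, 2, 2, 2], [366.5, 253.5]), ([296, 255, 1, 1, 1], [296.0, 255.0]), ([304, 255, 2, 2, 2], [304.5, 255.5]), ([358, 254, 1, 1, 1], [358.0, 254.0]), ([369, 255, 1, 1, 1], [369.0, 255.0]), ([300, 258, 1, 1, 1], [300.0, 258.0]), ([302, 259, 2, 2, 2], [302.5, 259.5])]
```

```bash
python3 -m jog '[[[5,0,-0.2,0,0],[5,0,-0.4,0,0],[5,0,-0.6,0,0],[5,0,-0.8,0,0],[5,0,-1,0,0],[5,0,-1.2,0,0]]]' | grep -E 'pos|force'; python3 -m jog '[[[5,0,-0.1,0,0],[5,0,-0.2,0,0],[5,0,-0.3,0,0]]]'| grep -E 'pos|force'
```

```text
tool_pos: [0.5553, 0.0048, 0.0204]
force: [0.1, 2.7, -3.1]
grip_force: 39.1
tool_pos: [0.5555, 0.0019, 0.0204]
force: [0.1, 1.5, -3.2]
grip_force: 39.2
```

```bash
python3 -m jog '[[[5,0,-0.1,0,0],[5,0,-0.2,0,0],[5,0,-0.3,0,0]]]'| grep -E 'pos|force'
```

```text
tool_pos: [0.5557, -0.0011, 0.0204]
force: [-0.1, 2.1, -3.2]
grip_force: 39.2
```

```bash
python3 -m jog '[[[5,0,-0.1,0,0],[5,0,-0.2,0,0],[5,0,-0.3,0,0]]]'| grep -E 'pos|force:'
```

```text
tool_pos: [0.5558, -0.0041, 0.0204]
force: [0.5, 1.9, -3.7]
grip_force: 39.2
```

```bash
python3 -m jog '[[[5,0,-0.1,0,0],[5,0,-0.2,0,0],[5,0,-0.3,0,0]]]'| grep -E 'pos|force:'
```

```text
tool_pos: [0.556, -0.0071, 0.0204]
force: [-0.1, 1.2, -2.7]
grip_force: 39.1
```

```bash
python3 -m jog '[[[5,0,-0.1,0,0],[5,0,-0.2,0,0],[5,0,-0.3,0,0]]]'| grep -E 'pos|force:'
```

```text
tool_pos: [0.5562, -0.0101, 0.0204]
force: [0.6, 1.4, -2.7]
grip_force: 39.1
```

```bash
sleep 0; python3 -c "
from h import *
s=bot.read_state();print(s['force'],s['tool_pos'])"
```

```text
[ 0.62537035  1.36948984 -2.74167803] [ 0.55618759 -0.01010993  0.02040101]
```

```bash
python3 -m jog '[[[5,0,-0.1,0,0],[5,0,-0.2,0,0],[5,0,-0.3,0,0]]]'| grep -E 'pos|force:'
```

```text
tool_pos: [0.5564, -0.0131, 0.0204]
force: [-0.0, 1.8, -3.7]
grip_force: 39.1
```

```bash
python3 -m jog '[[[5,0,-0.1,0,0],[5,0,-0.2,0,0],[5,0,-0.3,0,0]]]'| grep -E 'pos|force:'
```

```text
tool_pos: [0.5565, -0.0161, 0.0204]
force: [0.2, 1.4, -3.9]
grip_force: 39.1
```

```bash
python3 -m jog '[[[5,0,-0.1,0,0],[5,0,-0.2,0,0],[5,0,-0.3,0,0]]]'| grep -E 'pos|force:'; python3 - <<'E'
from h import *
A=load('top11'); B=snap('top','top12')
for f in(A,B):
    c=f['image'][203:220,464:482].astype(float); w=np.clip(np.minimum(c[...,1],c[...,2])-c[...,0]-25,0,None); v,u=np.mgrid[203:220,464:482]
    print((w*u).sum()/w.sum(),(w*v).sum()/w.sum(),w.sum())
E
```

```text
tool_pos: [0.5566, -0.0191, 0.0204]
force: [0.2, 1.7, -4.2]
grip_force: 39.1
471.5079646017699 210.98761061946902 565.0
471.4920634920635 210.93121693121694 567.0
```

```bash
python3 -m jog '[[[5,0,-0.1,0,0],[5,0,-0.2,0,0],[5,0,-0.3,0,0]]]'| grep -E 'pos|force:'
```

```text
tool_pos: [0.5568, -0.0212, 0.0205]
force: [-0.3, 6.2, -1.7]
grip_force: 39.5
```

Contact felt.

```bash
python3 -m jog '[[[5,0,-0.1,0,0],[5,0,-0.2,0,0],[5,0,-0.3,0,0],[5,0,-0.3,0,0]]]'| grep -E 'pos|force:'; cat > ball.py <<'E'
from h import *
A=load('top11'); B=bot.grab_frame('top')
for f in(A,B):
    c=f['image'][203:220,464:482].astype(float); w=np.clip(np.minimum(c[...,1],c[...,2])-c[...,0]-25,0,None); v,u=np.mgrid[203:220,464:482]
    q=((w*u).sum()/w.sum(),(w*v).sum()/w.sum()); print(np.round(q,2),w.sum(),pt(f,*q,.03).round(4))
E
python3 ball.py
```

```text
tool_pos: [0.5568, -0.023, 0.0206]
force: [-1.5, 9.2, -0.5]
grip_force: 39.6
[471.51 210.99] 565.0 [ 0.5738 -0.3291  0.03  ]
[471.86 210.97] 950.0 [ 0.5738 -0.3299  0.03  ]
```

```bash
python3 -m jog '[[[5,0,-0.1,0,0],[5,0,-0.2,0,0],[5,0,-0.25,0,0],[5,0,-0.25,0,0]]]'| grep -E 'pos|force:'; python3 ball.py; python3 - <<'E'
from h import *
A=load('top11'); B=snap('top','top13')
for f in(A,B):
    c=f['image'].astype(int); p=(np.minimum(c[...,1],c[...,2])-c[...,0])[207:216,466:482].sum(0); print(p.tolist())
E
```

```text
tool_pos: [0.557, -0.0255, 0.0206]
force: [-0.5, 8.6, -0.6]
grip_force: 39.6
[471.51 210.99] 565.0 [ 0.5738 -0.3291  0.03  ]
[472.5  210.98] 1389.0 [ 0.5738 -0.3314  0.03  ]
[0, -5, 1, 90, 248, 403, 395, 237, 104, 46, 42, 28, 28, 25, 15, 14]
[0, -10, 5, 69, 216, 438, 625, 622, 420, 221, 92, 47, 32, 23, 25, 12]
```

The ball has moved about 4.5 mm, which is right. I'll unload the arm, release, and lift straight up.

```bash
python3 -m jog '[[[5,0,0.1,0,0],[5,0,0.15,0,0],[5,0,0.15,0,0]]]'| grep -E 'pos|force:'; python3 -m jog '[[[20,0,0,0,0],[35,0,0,0,0],[45,0,0,0,0],[45,0,0,0,0],[45,0,0,0,0],[45,0,0,-2,0],[45,0,0,-5,0],[45,0,0,-10,0],[45,0,0,-12,0],[45,0,0,-12,0]]]'; python3 ball.py; python3 - <<'E'
from h import *
b=snap('side','side14')
S=np.array([.5605,-.0937,0]); a=np.radians(-86.92); s=np.array([np.cos(a),np.sin(a),0]); n=np.array([-s[1],s[0],0])
M=cv2.inRange(cv2.cvtColor(b['image'],cv2.COLOR_BGR2HSV),(3,120,60),(14,255,255)); k,_,st,c=cv2.connectedComponentsWithStats(M)
print([st[i].tolist() for i in range(1,k) if st[i,4]>60])
print('pred rear corners L=.0975',[proj(b,S-.0925*s+t*.055*n+[0,0,.004]).round(1).tolist() for t in(1,-1)])
r=b['image'][170:240,290:350]; hs=cv2.inRange(cv2.cvtColor(r,cv2.COLOR_BGR2HSV),(25,90,40),(40,255,255)); k,_,st,c=cv2.connectedComponentsWithStats(hs); print([(st[i].tolist()) for i in range(1,k) if st[i,4]>8], 'pred die band', proj(b,S+.0575*s+[0,0,.03]).round(1)-[290,170],'floor',proj(b,S+.04*s+[0,0,.004]).round(1)-[290,170])
E
```

```text
tool_pos: [0.557, -0.0255, 0.0204]
force: [-0.6, 5.4, -2.0]
grip_force: 39.4
t: 34.88
tool_pos: [0.5601, -0.0258, 0.1422]
tcp_rot: [-3.139, -0.009, -3.088]
force: [0.8, 0.0, -1.0]
opening: 0.0384
grip_force: 0.0
[471.51 210.99] 565.0 [ 0.5738 -0.3291  0.03  ]
[472.48 211.  ] 1474.0 [ 0.5737 -0.3313  0.03  ]
[[294, 200, 57, 46, 907]]
pred rear corners L=.0975 [[293.2, 236.5], [336.8, 244.5]]
[[0, 21, 60, 14, 290]] pred die band [41.6 25. ] floor [39.9 36.9]
```

```bash
python3 -m jog '[[[45,0,0,0,0],[45,0,0,0,0],[45,0,0,0,0]]]' | head -2; python3 -c "
from plant import bot
print(bot.hand_in())"
```

```text
t: 35.35
tool_pos: [0.5581, -0.0257, 0.1398]
the job is handed in; nothing more can be done
None
```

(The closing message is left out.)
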